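Gauge a coupler, pack it and roll the carton into the station bay

ROBOT

A 6-joint arm with a two-finger parallel gripper is mounted at the origin on the work surface. World frame = base frame: x ahead of the robot, y to its left, z up, the work surface at z = 0. Lengths are in m, angles in rad, forces in N, time in s.
With the tool pointing down it reaches from about 0.35 to 0.85 m from the base axis. Payload 8.1 kg.
Tool frame: the origin (TCP) lies at the very end of the fingers, on their centre line; the grasp point (between the pads) lies 19 mm behind it; z points along the fingers, y is the line along which they close (so a half turn about z gives the same grasp; the last joint's range is limited). The gripper opens to 93 mm and grips with 3 to 60 N. Pads are 15 mm wide; open, the fingers measure 128 mm over their backs; the gripper's body (75 mm by 188 mm) begins 65 mm behind the grasp point.
Start: joints at [-1.311, 0.13, 1.488, -0, 1.523, -0.085], TCP at [0.203, -0.565, 0.219] pointing down, gripper open.
Joint ranges: [-2.96, 2.96], [-0.89, 2.26], [0.02, 2.5], [-1.34, 4.48], [0, 2.73], [-2.66, 2.66]. Speed limits (rad/s): [2.39, 2.39, 2.79, 3.14, 3.14, 3.14].

INTERFACE

Orientations are given as a rotation vector (axis times angle).
In Python, from plant import robot gives the robot as it stands. The module is installed in compiled form; this text tells all that it offers.
- The arm moves only by the tool play_rows, never from a script. Its argument "increments" is text: rows parted by semicolons, each of 5 numbers parted by spaces: the shift along the tool's x, y, z in mm, then the turn about the tool's z in degrees, then the closure, from -1 (fully open) to 1 (shut). In form: dx dy dz yaw claw; .... A call has 1 to 20 rows; each row is the pose to reach, as a shift and turn from the pose commanded when the call began, along the tool's axes at that moment; what a row does not reach only later rows make up. A row lasts 1/10 s, in which the tool goes at most 50 mm and 8.59 degrees, less where a joint would pass 70% of its speed; a pose out of reach is approached as far as the arm can. A call with a gripper value outside its range is refused whole. The fingers move at their own pace and stop on an object; "force" is the grip in N (left out, the last holds). Time passes only in rows, so rows that repeat a pose let the fingers close. It gives the time, the measured TCP pose, the force, the opening and the grip force at its end, in the units of the state.
- robot.read_state(): the state, without advancing time (a new reading comes with each control period).
- robot.read_camera(name): name is "scene" or "top"; returns the picture (400x640x3 uint8, blue, green, red); there is no depth.
- robot.calibration(name): a dict with "vertical_fov" (degrees; the focal length in pixels is half the picture's height over the tangent of half this angle, whatever the lens; pixels are square), "cx", "cy" (the principal point, pixels), "rvec" (rotation vector, rad) and "tvec" (3), from world to camera coordinates, as OpenCV has them. Camera axes: x right, y down, z forward; pixel columns grow to the right and rows downward; lengths in m; the calibration is good to about 2 mm. A picture is of the moment at which its call begins. calibration takes no time and is no camera call.
- robot.close_job(): hands the job in; it is judged then, once.
Trained networks look in the newest picture that a camera, given by its name, has taken for a name from the list of things; names that differ only in an ending like _2 or _b are one class to them, and where a whole thing is asked for, a point or a joint stands for the part that bears it (a point fixed in the world has none). Each returns a list of dicts, best first, with "conf" (0 to 1); they miss things now and then, are a little off and sometimes report something else, mostly with a low value. They report only what shows in the picture. A call takes as long as a camera call. They do not tell look-alikes from the thing itself.
- robot.recognise(camera, query): "centre" ([x, y, z] in m, in world coordinates, good to about 4 mm: the middle of the surface that is visible of it).
- robot.regions_of(camera, query): "pixels" (400x640 bool, what is visible of it).
- robot.landmark_of(camera, query): "centre" ([x, y, z] in m, in world coordinates, good to about 4 mm: a listed point, or the origin of a listed thing).
The state is a dict: "t": time; "q": joint angles; "dq": joint speeds; "joint_torque": joint torques, N m; "tool_pos": TCP position; "orientation": TCP orientation; "force": force on the tool from outside, world axes, zero at the start; "wrist_torque": the same for the moment, N m; "opening": finger opening in m; "gripper_force": force on a finger pad.
Only numpy, scipy, OpenCV 4.12 (cv2) and the standard library are available. Lean on these libraries where they do the work, as an engineer would, in place of code of your own. Each camera call takes 0.05 s, during which the arm holds its last target. There are 200 camera calls.

TASK

Find the steel coupler that fits by sliding it, upright and low down, between the jaws of the gap gauge, then lower that one into the open carton without dropping it; the one that is too big belongs in the couplers' tray and must be there at the end. Then roll the carton along the rollers, without lifting it off them, until it is fully home against the end wall of the blue bay, and swing the retaining bar fully shut across behind it. Leave the other things on the bench where they are.

Things in the scene. Friction and masses are not known exactly. Their poses are not given: they have to be found in the camera images.
- coupler_a_mid (a point): bare steel shaft coupler, a plain upright cylinder 80 mm tall, 0.4 kg, standing in the tray. One of the two couplers is 44 mm across and the other 52 mm; this list does not tell which is which: try them in the gauge. This point is its centre, 40 mm above its underside on its axis (its z axis is the cylinder's axis)
- coupler_b_mid (a point): bare steel shaft coupler, a plain upright cylinder 80 mm tall, 0.4 kg, standing in the tray. One of the two couplers is 44 mm across and the other 52 mm; this list does not tell which is which: try them in the gauge. This point is its centre, 40 mm above its underside on its axis (its z axis is the cylinder's axis)
- tray: fixed shallow grey steel tray in which the couplers stand about 110 mm apart, 85 (x) x 240 (y) x 14 mm high over all, walls and floor 4 mm thick; origin at the centre of its underside, on the bench
- gauge: fixed steel gap gauge: base plate 92 (x) x 125 (y) x 6 mm; on it two upright jaws, tops 41 mm above the bench, with a straight gap 48 mm wide and 50 mm long between them, open at the top and both ends; at each end they flare over 27 mm more to a mouth of 71 mm. Couplers slide through along its y axis, centred on x = 0. Origin: centre of the plate's underside, on the bench
- carton: open-topped cardboard carton, 130 (x, across the rollers) x 170 (y, along them) x 80 mm high, walls and floor 4 mm, about 0.3 kg, standing on the rollers at the right end of the line; origin at the centre of its underside; it is rolled towards the line's +y, pushed on its rear (-y) wall
- line: fixed roller line along its own y axis; origin on the bench, midway across. Free rollers 28 mm across every 40 mm from y = -300 to +100 mm, tops 50 mm above the bench; aluminium side channels from y = -330 to +115 mm, 138 mm apart inside, 158 mm over all, tops 65 mm above the bench. The blue bay follows at the +y end
- bay_home (a point): where the carton's origin lies when fully home: midway across the line, at its y = +200 mm, 50 mm above the bench; axes as the line's. The blue bay round it (line y = +115 to +291 mm) has a steel floor 49 mm above the bench, side walls 142 mm apart and an end wall with inner face at line y = +285 mm; wall tops 110 mm above the bench
- bar (a joint): retaining bar at the bay's mouth, hinged on a post beyond the line's far (+x) side. 0 rad: shut, straight across the line behind the carton (centreline at line y = +103 mm; rear wall of a home carton at +115). Grows to 1.8 as it swings open towards the line's -y; starts open along the far channel; stays where left (0.06 N m). 12 mm thick, 99 to 111 mm above the bench, reaches 132 mm from the hinge
- bar_knob (a point): top centre of the upright black round knob on the bar, 18 mm across, standing 58 mm up from the bar's top (its top 169 mm above the bench), 85 mm from the hinge axis
- bar_hinge (a point): on the upright hinge axis of the bar, 111 mm above the bench; at x = +92, y = +103 mm of the line; the post is 24 mm across
- tape_roll: bystander: roll of paper tape lying flat between tray and gauge, 80 mm across, 30 mm high; origin at the centre of its underside
- tape_dispenser: bystander: grey tape dispenser beyond the roller line, about 60 x 160 x 80 mm; origin at the centre of its underside
- screwdriver: bystander: screwdriver lying beyond the roller line; origin about its middle, its length along its x axis
- wrench: bystander: wrench lying on the bench at the robot's left, its length along its x axis
- small_carton: bystander: closed cardboard carton 90 x 120 x 60 mm beyond the roller line; origin at the centre of its underside
- glue_bottle: bystander: white bottle, 56 mm across, 150 mm tall, upright at the left; origin at the centre of its underside
Things that resemble listed ones, but are neither listed nor needed, are in the scene too. Leave any green look-alike of the part that bears coupler_a_mid alone. What is shaped like the gauge but turquoise is not meant.

How it is judged:
On the way, in this order (a step that is already met when the one before it is completed fails the run):
1. the coupler that fits stands low between the gauge's jaws (x of coupler_a_mid in the frame of gauge between -0.007 and 0.007 m and y of coupler_a_mid in the frame of gauge between -0.02 and 0.02 m and z of coupler_a_mid in the frame of gauge between 0.03 and 0.07 m), for 0.1 s.
2. that coupler is in the carton, its foot within 30 mm of the carton's floor, while the fingers still hold it (x of coupler_a_mid in the frame of carton between -0.061 and 0.061 m and y of coupler_a_mid in the frame of carton between -0.081 and 0.081 m and z of coupler_a_mid in the frame of carton between 0 and 0.074 m and contact force between the fingers and coupler_a above 0.5 N), for 0.05 s.
3. the carton, with the coupler in it, is home in the bay (y of carton in the frame of bay_home above -0.01 m and x of carton in the frame of bay_home between -0.012 and 0.012 m and z of carton in the frame of bay_home between -0.012 and 0.012 m and x of coupler_a_mid in the frame of carton between -0.061 and 0.061 m and y of coupler_a_mid in the frame of carton between -0.081 and 0.081 m and z of coupler_a_mid in the frame of carton between 0 and 0.074 m), for 0.2 s.
At the end, for the whole second after the job is handed in: the carton is home in the bay (within 10 mm of the end wall, 12 mm sideways) with the fitting coupler inside it, the oversize coupler is in the tray, the retaining bar is shut (below 0.12 rad), and all are at rest (all of step 3 and x of coupler_b_mid in the frame of tray between -0.045 and 0.045 m and y of coupler_b_mid in the frame of tray between -0.122 and 0.122 m and z of coupler_b_mid in the frame of tray between 0.01 and 0.065 m and value of joint bar below 0.12 rad and linear speed of carton below 0.01 m/s and linear speed of each of coupler_a, coupler_b below 0.02 m/s); the robot touches nothing.
It fails at once if the carton is lifted more than 25 mm off the rollers (z of carton in the frame of line above 0.075 m).
It fails at once if the carton is tipped more than 0.35 rad (angle between carton's own z axis and vertical above 0.35 rad).
It fails at once if the oversize coupler is put into the carton (x of coupler_b_mid in the frame of carton between -0.061 and 0.061 m and y of coupler_b_mid in the frame of carton between -0.081 and 0.081 m and z of coupler_b_mid in the frame of carton between 0 and 0.074 m).
It fails at once if another thing on the bench is moved more than 40 mm (distance of any of tape_roll, tape_dispenser, screwdriver, wrench, small_carton, glue_bottle from where it was at the start of the episode above 0.04 m).
It also fails if it takes over 72 s, if anything falls off the work surface, if the arm or the gripper's body presses on something with over 40 N, if the wrist force passes 120 N, or if a joint passes its speed limit or range.

## Working session

There is one attempt and no reset: what is moved stays moved. The work goes in short steps, Python scripts to look and compute and a tool call to move; the robot and the scene stay as the last step left them, time stands still between calls to the robot, and variables do not carry over. Pictures are saved under pics/ and viewed, at most 13 in all, crops included, and the job is handed in when it is done.

Besides the shell and the picture viewer there is one more tool, called after "Call:" as name(argument=value, ...) on one line, values as JSON. play_rows: Moves the arm, as the interface text tells. Its arguments: {"type":"object","properties":{"increments":{"type":"string"},"force":{"type":"number"}},"required":["increments"]}

```bash
mkdir -p pics; cat > h.py <<'E'
import numpy as np, cv2
from plant import robot
def cal(n):
    c=robot.calibration(n); f=200/np.tan(np.radians(c["vertical_fov"])/2)
    K=np.array([[f,0,c["cx"]],[0,f,c["cy"]],[0,0,1]]); return K,cv2.Rodrigues(np.array(c["rvec"]))[0],np.array(c["tvec"]).ravel()
def proj(n,p):
    K,R,t=cal(n); q=K@(R@np.array(p,float)+t); return (q[:2]/q[2]).round(1)
def unproj(n,uv,z):
    K,R,t=cal(n); d=R.T@np.linalg.solve(K,[*uv,1]); o=-R.T@t; return o+d*(z-o[2])/d[2]
E
python3 - <<'E'
from h import *
a=robot.read_camera("scene");b=robot.read_camera("top")
cv2.imwrite("pics/a.png",a);cv2.imwrite("pics/b.png",b)
s=robot.read_state();print(s["t"],s["tool_pos"],s["orientation"])
for n in ["scene","top"]:
  K,R,t=cal(n);print(n,K[0,0],-R.T@t)
  for q in ["coupler_a_mid","tray","gauge","carton","line","bay_home","bar_knob","bar_hinge","tape_roll"]:
    for d in robot.landmark_of(n,q)[:4]: print(q,np.round(d["centre"],3),round(d["conf"],2),proj(n,d["centre"]))
print(robot.read_state()["t"])
E
```

```text
0.1 [ 0.2026941  -0.5641885   0.21771432] [-3.09341970e+00 -5.38658208e-01  2.52797605e-04]
scene 419.27930336942785 [1.36822656 0.16458209 0.9778352 ]
coupler_a_mid [ 0.298 -0.253  0.041] 0.66 [218.  160.1]
coupler_a_mid [ 0.405 -0.192  0.042] 0.49 [229.8 181.8]
tray [ 0.409 -0.253  0.   ] 0.61 [213.7 191.7]
gauge [ 0.562  0.576 -0.001] 0.89 [478.  230.5]
gauge [ 0.416  0.196 -0.002] 0.63 [350.1 194.7]
gauge [0.289 0.311 0.003] 0.51 [383.  167.6]
carton [ 0.574 -0.158  0.052] 0.88 [229.8 219.6]
line [0.576 0.046 0.003] 0.85 [300.6 231.5]
bay_home [0.582 0.251 0.049] 0.6 [370.  223.8]
bar_knob [0.668 0.064 0.17 ] 0.72 [300.7 218.1]
bar_hinge [0.668 0.15  0.108] 0.89 [334.7 233.9]
tape_roll [ 0.405 -0.042  0.001] 0.76 [277.5 191.1]
top 364.00092372548005 [0.4389008  0.09796063 1.06423232]
coupler_a_mid [ 0.3  -0.25  0.04] 0.9 [463.5 293.6]
coupler_a_mid [ 0.402 -0.196  0.044] 0.82 [441.8 255.6]
tray [ 0.412 -0.25  -0.001] 0.97 [456.1 251.4]
gauge [ 0.417  0.192 -0.004] 0.93 [302.3 250.6]
gauge [0.562 0.573 0.002] 0.75 [174.7 202.4]
carton [ 0.576 -0.157  0.047] 0.73 [425.3 192.8]
line [ 0.58   0.045 -0.002] 0.95 [352.2 194.6]
line [ 0.419  0.191 -0.003] 0.47 [302.6 250. ]
bay_home [0.581 0.244 0.052] 0.82 [282.2 192.6]
bar_knob [0.67  0.067 0.168] 0.68 [346.  150.5]
bar_hinge [0.665 0.146 0.108] 0.75 [316. 158.]
bar_hinge [ 0.417  0.193 -0.005] 0.25 [302.2 250.7]
tape_roll [ 0.404 -0.045 -0.002] 0.53 [384.4 254.8]
tape_roll [ 0.577 -0.156  0.048] 0.3 [425.  192.6]
1.0
```

View pics/a.png

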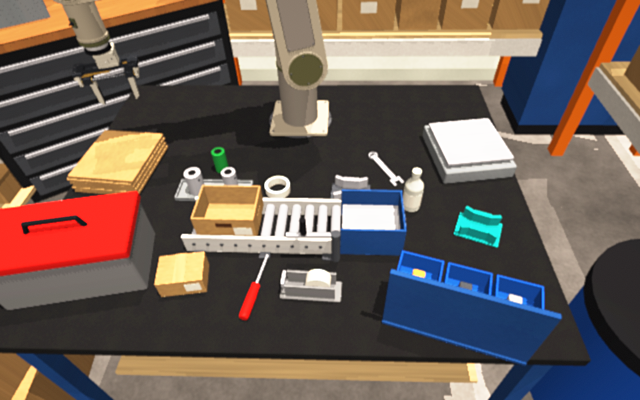

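View pics/b.png

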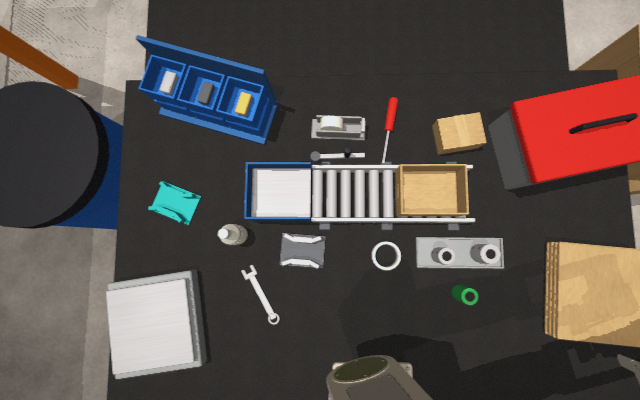

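The couplers show in the top view at (446,256) and (490,254). The green look-alike is at (468,296). The grey gauge is at (302,251), with a turquoise look-alike at (175,203). I'll check the choice in one close crop.

```bash
python3 - <<'E'
from h import *
b=cv2.imread("pics/b.png")
c1=cv2.resize(b[225:315,410:510],None,fx=4,fy=4,interpolation=cv2.INTER_CUBIC)
c2=cv2.resize(b[225:315,255:355],None,fx=4,fy=4,interpolation=cv2.INTER_CUBIC)
cv2.imwrite("pics/c.png",np.hstack([c2,c1]))
for q in ["coupler_a_mid","gauge","tray","bar_knob","carton","line"]:
  for d in robot.regions_of("top",q)[:3]:
    m=d["pixels"].astype(np.uint8); c=max(cv2.findContours(m,0,2)[0],key=cv2.contourArea)
    print(q,round(d["conf"],2),cv2.boundingRect(m),cv2.minAreaRect(c))
for p in [(0.402,-0.196,0.084),(0.402,-0.306,0.084)]: print(proj("top",p))
for uv in [(446,256),(490,254)]: print(unproj("top",uv,.084))
E
```

```text
coupler_a_mid 0.67 (431, 247, 24, 17) ((442.5, 255.0), (16.0, 23.0), 90.0)
coupler_a_mid 0.55 (452, 285, 26, 20) ((464.7500305175781, 293.75), (26.56313133239746, 16.76007080078125), 18.434947967529297)
gauge 0.85 (280, 233, 46, 35) ((302.8298645019531, 249.62635803222656), (43.85987854003906, 33.17401885986328), 4.573921203613281)
gauge 0.8 (149, 181, 53, 44) ((174.96017456054688, 202.09735107421875), (45.09938430786133, 32.43621826171875), 22.249025344848633)
gauge 0.58 (470, 244, 31, 21) ((485.0, 254.0), (20.0, 30.0), 90.0)
tray 0.78 (416, 237, 88, 31) ((459.5, 252.0), (86.99998474121094, 29.999996185302734), -0.0)
tray 0.72 (245, 147, 230, 83) ((359.5, 188.0), (82.0, 229.0), 90.0)
tray 0.64 (311, 146, 54, 16) ((337.3285217285156, 153.07081604003906), (12.196354866027832, 52.96892166137695), 84.92039489746094)
bar_knob 0.89 (311, 146, 54, 16) ((337.28985595703125, 153.08349609375), (12.258090019226074, 53.060638427734375), 85.03025817871094)
carton 0.64 (416, 237, 88, 31) ((459.5, 252.0), (30.0, 87.0), 90.0)
carton 0.45 (244, 268, 34, 53) ((260.5000305175781, 294.5), (55.007266998291016, 12.074766159057617), 63.43495178222656)
[446.4 256.2]
[488.8 256. ]
[ 0.40262479 -0.19490244  0.084     ]
[ 0.40721126 -0.30939896  0.084     ]
```

View pics/c.png

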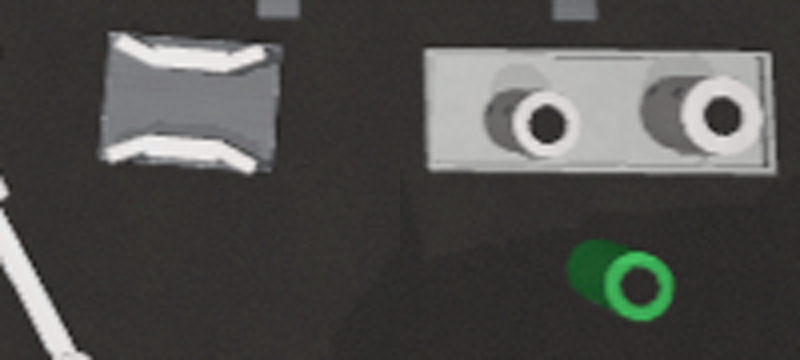

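The crop shows the coupler at (446,256), about 45 mm across, and the one at (490,254), about 54 mm. The nearer one (y ≈ -0.195) is the likely fit. The gauge at (302,251) is turned about 5°. Green is a decoy.

```bash
cat >> h.py <<'E'
def delta(p):
    s=robot.read_state(); R=cv2.Rodrigues(np.array(s["orientation"]))[0]
    return (R.T@(np.array(p)-s["tool_pos"])*1000).round(1)
def st():
    s=robot.read_state(); R=cv2.Rodrigues(np.array(s["orientation"]))[0]
    print("t",round(s["t"],2),"tcp",np.round(s["tool_pos"],4),"xdir",np.degrees(np.arctan2(R[1,0],R[0,0])).round(2),"R22",R[2,2].round(4),"F",np.round(s["force"],1),"open",round(s["opening"],4),"g",round(s["gripper_force"],1))
E
python3 - <<'E'
from h import *
st()
b=cv2.imread("pics/b.png"); g=cv2.cvtColor(b,cv2.COLOR_BGR2GRAY)
m=np.zeros_like(g); m[228:272,276:330]=g[228:272,276:330]>185
n,l,s,c=cv2.connectedComponentsWithStats(m)
P=[]
for i in range(1,n):
  if s[i,4]>15:
    print(s[i],c[i].round(2), unproj("top",c[i],.041).round(4)); P.append(unproj("top",c[i],.041))
print("gauge mid",np.mean(P[:2],0))
m=np.zeros_like(g); m[240:270,433:510]=g[240:270,433:510]>205
n,l,s,c=cv2.connectedComponentsWithStats(m)
for i in range(1,n):
  if s[i,4]>30: print(s[i],c[i],unproj("top",s[i,:2]+s[i,2:4]/2-.5,.084).round(4))
print(delta([.4026,-.1955,.15]))
E
```

```text
t 1.3 tcp [ 0.2028 -0.5647  0.2186] xdir 19.76 R22 -1.0 F [-0.7  0.4  1. ] open 0.0932 g 0.0
[284 234  37   9 158] [301.79 238.67] [0.4512 0.1898 0.041 ]
[282 259  37   9 159] [300.09 262.14] [0.3863 0.1945 0.041 ]
gauge mid [0.41870478 0.19212113 0.041     ]
[481 244  19  19 170] [490.04117647 253.48823529] [ 0.4098 -0.3096  0.084 ]
[439 248  16  16  95] [446.38947368 255.71578947] [ 0.4039 -0.1963  0.084 ]
[ 312.8 -279.9   68.6]
```

Call:
play_rows(increments="313.5 -280.5 40 19.8 -1;313.5 -280.5 40 19.8 -1;313.5 -280.5 40 19.8 -1;313.5 -280.5 40 19.8 -1;313.5 -280.5 40 19.8 -1;313.5 -280.5 40 19.8 -1;313.5 -280.5 40 19.8 -1;313.5 -280.5 40 19.8 -1;313.5 -280.5 40 19.8 -1;313.5 -280.5 69 19.8 -1;313.5 -280.5 69 19.8 -1;313.5 -280.5 69 19.8 -1", force=30)

```text
t: 2.5
tool_pos: [0.4025, -0.1945, 0.1495]
orientation: [-3.141, 0.001, 0.002]
force: [0.2, -0.3, 0.0]
opening: 0.0931
gripper_force: 0.0
```

```bash
python3 - <<'E'
from h import *
st(); print(delta([.4033,-.196,.050]))
a=robot.read_camera("scene"); b=robot.read_camera("top")
for q in "scene","top":
  print([(np.round(d["centre"],4),round(d["conf"],2)) for d in robot.landmark_of(q,"coupler_a_mid")])
cv2.imwrite("pics/d.png",np.hstack([cv2.resize(a[110:230,160:320],None,fx=2.4,fy=2.4),cv2.resize(b[180:300,380:540],None,fx=2.4,fy=2.4)]))
E
```

```text
t 2.5 tcp [ 0.4025 -0.1945  0.1495] xdir -0.04 R22 -1.0 F [ 0.2 -0.3  0. ] open 0.0931 g 0.0
[ 1.   1.5 99.5]
[(array([ 0.2957, -0.2528,  0.0402]), 0.81), (array([ 0.406 , -0.1927,  0.0394]), 0.78), (array([ 0.4023, -0.0448,  0.0028]), 0.56)]
[(array([ 0.2999, -0.2505,  0.0407]), 0.67), (array([0.6667, 0.0641, 0.1675]), 0.3)]
```

View pics/d.png

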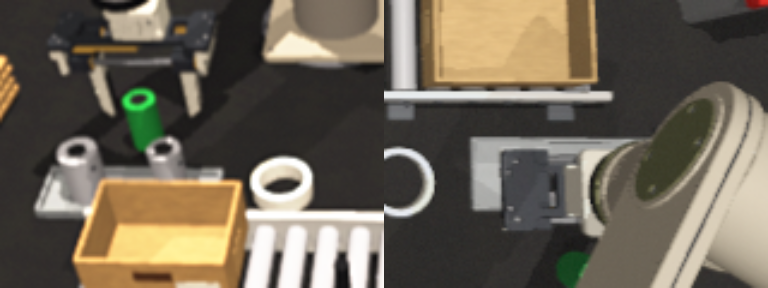

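The gripper is above the nearer coupler with one finger on each side along y. The green look-alike stays clear behind it. Descending.

Call:
play_rows(increments="1 1.5 50 0 -1;1 1.5 99.5 0 -1;1 1.5 99.5 0 -1;1 1.5 99.5 0 1;1 1.5 99.5 0 1;1 1.5 99.5 0 1;1 1.5 99.5 0 1;1 1.5 99.5 0 1;1 1.5 99.5 0 1;1 1.5 99.5 0 1;1 1.5 99.5 0 1", force=30)

```text
t: 3.8
tool_pos: [0.4043, -0.1961, 0.0504]
orientation: [-3.141, 0.001, -0.001]
force: [-1.0, 2.0, 3.2]
opening: 0.0438
gripper_force: 29.9
```

Opening is 43.8 mm, so this is the 44 mm coupler. Lifting it to the gauge mouth.

Call:
play_rows(increments="0 0 -40 0 1;0 0 -80 0 1;8 -50 -80 0 1;8 -100 -80 0 1;8 -150 -80 0 1;8 -200 -80 0 1;8 -250 -80 0 1;8 -303 -80 0 1;8 -303 -40 0 1;8 -303 -8 0 1;8 -303 -8 0 1;8 -303 -8 0 1")

```text
t: 5.0
tool_pos: [0.4112, 0.1065, 0.0576]
orientation: [3.141, -0.001, -0.005]
force: [0.4, -0.3, -3.4]
opening: 0.0438
gripper_force: 30.0
```

```bash
python3 - <<'E'
from h import *
st(); print(delta([.4187,.192,.058]))
a=robot.read_camera("scene"); b=robot.read_camera("top")
for q in "scene","top":
  for k in "coupler_a_mid","gauge": print(k,[(np.round(d["centre"],4),round(d["conf"],2)) for d in robot.landmark_of(q,k)])
cv2.imwrite("pics/e.png",np.hstack([cv2.resize(a[130:210,270:390],None,fx=3.3,fy=3.3),cv2.resize(b[210:290,260:380],None,fx=3.3,fy=3.3)]))
E
```

```text
t 5.0 tcp [0.4112 0.1065 0.0576] xdir -0.05 R22 -1.0 F [ 0.4 -0.3 -3.4] open 0.0438 g 30.0
[  7.4 -85.5  -0.4]
coupler_a_mid [(array([0.4104, 0.106 , 0.0496]), 0.75), (array([ 0.295 , -0.2513,  0.0389]), 0.68)]
gauge [(array([ 0.4208,  0.1941, -0.0015]), 0.89), (array([0.56  , 0.5756, 0.0011]), 0.8)]
coupler_a_mid [(array([ 0.2986, -0.2515,  0.0414]), 0.77)]
gauge [(array([0.5603, 0.5717, 0.0017]), 0.93), (array([ 0.4188,  0.1895, -0.002 ]), 0.67)]
```

View pics/e.png

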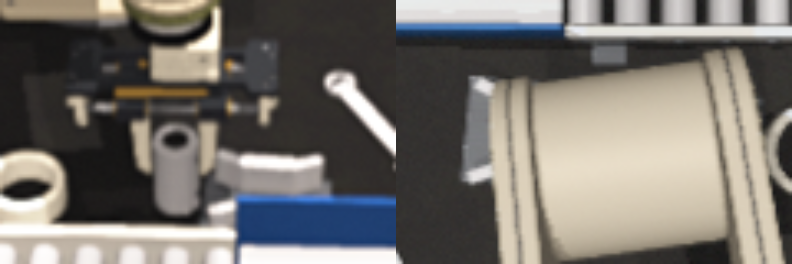

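The coupler is held upright at the gauge's mouth, in front of the jaws. I'll slide it in gently and watch the force.

Call:
play_rows(increments="2 -20 0 0 1;4 -40 0 0 1;5 -50 0 0 1;5.5 -56 0 0 1;5.5 -56 0 0 1")

```text
t: 5.8
tool_pos: [0.418, 0.1631, 0.0584]
orientation: [3.142, 0.0, 0.0]
force: [-0.3, -0.2, -5.0]
opening: 0.0436
gripper_force: 30.0
```

Call:
play_rows(increments="0.3 -8 0 0 1;0.5 -16 0 0 1;1 -24 0 0 1;1 -29 0 0 1;1 -29 0 0 1;1 -29 0 0 1;1 -29 0 0 1")

```text
t: 6.5
tool_pos: [0.4188, 0.1916, 0.0581]
orientation: [3.141, -0.001, -0.0]
force: [0.3, 0.3, -4.6]
opening: 0.0437
gripper_force: 30.0
```

The coupler is fully in the gap with no contact force, so it fits. Lifting it over to the carton.

Call:
play_rows(increments="0 0 -50 0 1;0 0 -100 0 1;0 0 -150 0 1;20 45 -150 0 1;40 89 -150 0 1;60 133 -150 0 1;80 177 -150 0 1;100 221 -150 0 1;120 266 -150 0 1;140 310 -150 0 1;156.5 348.5 -150 0 1;156.5 348.5 -150 0 1;156.5 348.5 -150 0 1")

```text
t: 7.8
tool_pos: [0.5747, -0.158, 0.2073]
orientation: [-3.141, 0.005, 0.002]
force: [-0.1, -0.3, -4.2]
opening: 0.0435
gripper_force: 30.0
```

```bash
python3 - <<'E'
from h import *
st(); 
a=robot.read_camera("scene"); b=robot.read_camera("top")
for q in "scene","top":
  for k in "coupler_a_mid","carton","bar_knob": print(k,[(np.round(d["centre"],4),round(d["conf"],2)) for d in robot.landmark_of(q,k)])
cv2.imwrite("pics/f.png",np.hstack([cv2.resize(a[130:270,150:350],None,fx=2,fy=2),cv2.resize(b[130:270,330:530],None,fx=2,fy=2)]))
E
```

```text
t 7.8 tcp [ 0.5747 -0.158   0.2073] xdir -0.18 R22 -1.0 F [-0.1 -0.3 -4.2] open 0.0435 g 30.0
coupler_a_mid [(array([ 0.577, -0.158,  0.199]), 0.88), (array([ 0.2931, -0.252 ,  0.0388]), 0.53)]
carton [(array([ 0.4022, -0.0415,  0.0016]), 0.7), (array([ 0.5719, -0.1567,  0.0491]), 0.68), (array([ 0.774 ,  0.0865, -0.0027]), 0.31)]
bar_knob [(array([0.6738, 0.0668, 0.1671]), 0.76)]
coupler_a_mid [(array([ 0.5743, -0.1553,  0.0496]), 0.44), (array([ 0.7481, -0.2631,  0.0067]), 0.23)]
carton [(array([ 0.5746, -0.1584,  0.0505]), 0.75)]
bar_knob [(array([0.6703, 0.0657, 0.1625]), 0.8), (array([0.5792, 0.2446, 0.0523]), 0.7)]
```

View pics/f.png

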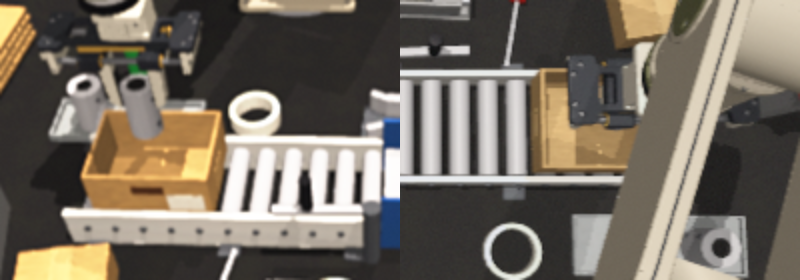

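The coupler hangs upright over the middle of the open carton, at about (140,105) in the left half. Lowering it.

Call:
play_rows(increments="0 0 40 0 1;0 0 75 0 1;0 0 95 0 1;0 0 101 0 1;0 0 103 0 1;0 0 105 0 1;0 0 105 0 1")

```text
t: 8.9
tool_pos: [0.5762, -0.1572, 0.1048]
orientation: [3.141, -0.001, 0.004]
force: [0.3, -0.4, -3.9]
opening: 0.0435
gripper_force: 30.0
```

Call:
play_rows(increments="0 0 1 0 1;0 0 2 0 1;0 0 3 0 1;0 0 4 0 1;0 0 4 0 1")

```text
t: 9.4
tool_pos: [0.5763, -0.1573, 0.1013]
orientation: [3.14, -0.001, 0.004]
force: [-1.7, 0.4, 6.5]
opening: 0.0436
gripper_force: 30.0
```

The foot is on the carton floor and the coupler is still held. Releasing it, retracting and going behind the carton.

Call:
play_rows(increments="0 0 2.5 0 1;0 0 2.5 0 -0.4;0 0 2.5 0 -0.4;0 0 2.5 0 -0.4;0 0 2.5 0 -0.4;0 0 -10 0 -0.4;0 0 -50 0 -0.4;0 0 -100 0 -0.4;0 0 -120 0 -0.4;0 0 -120 0 -0.4")

```text
t: 10.4
tool_pos: [0.5777, -0.1578, 0.2255]
orientation: [3.138, -0.001, 0.014]
force: [0.5, -0.8, 1.2]
opening: 0.0651
gripper_force: 0.0
```

```bash
python3 - <<'E'
from h import *
st(); 
a=robot.read_camera("scene"); b=robot.read_camera("top")
for q in "scene","top":
  for k in "coupler_a_mid","carton","bay_home": print(k,[(np.round(d["centre"],4),round(d["conf"],2)) for d in robot.landmark_of(q,k)])
for z in (0,.05,.1): print(unproj("top",(505,190),z).round(3))
print(unproj("top",(535,185),.12),delta([.576,-.274,.07]))
cv2.imwrite("pics/g.png",cv2.resize(a[120:300,0:340],None,fx=2,fy=2))
E
```

```text
t 10.4 tcp [ 0.5777 -0.1578  0.2255] xdir -0.04 R22 -1.0 F [ 0.5 -0.8  1.2] open 0.0651 g 0.0
coupler_a_mid [(array([ 0.5786, -0.1586,  0.0947]), 0.57)]
carton [(array([ 0.5715, -0.1584,  0.0498]), 0.92), (array([ 0.4202,  0.1971, -0.0039]), 0.56)]
bay_home [(array([0.5783, 0.2483, 0.0506]), 0.92)]
coupler_a_mid [(array([ 0.5765, -0.1573,  0.0902]), 0.47)]
carton [(array([ 0.5764, -0.1594,  0.05  ]), 0.79)]
bay_home [(array([0.5815, 0.2429, 0.0509]), 0.95)]
[ 0.588 -0.398  0.   ]
[ 0.581 -0.375  0.05 ]
[ 0.574 -0.352  0.1  ]
[ 0.58344551 -0.41913689  0.12      ] [  2.  117.6 147.5]
```

View pics/g.png

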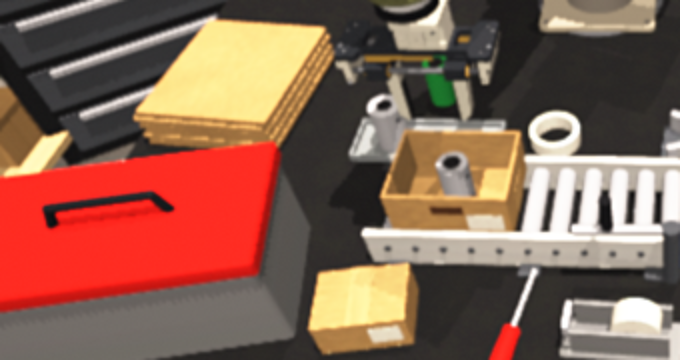

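The coupler stands upright in the carton at about (455,175) in the crop. The red toolbox is clear of where the gripper will go. Going behind the carton with the fingers closed.

Call:
play_rows(increments="0 45 0 0 1;0 90 0 0 1;0 117 0 0 1;0 117 0 0 1;0 117 0 0 1;0 117 40 0 1;0 117 80 0 1;0 117 120 0 1;0 117 145 0 1;0 117 154 0 1;0 117 154 0 1;0 117 154 0 1")

```text
t: 12.0
tool_pos: [0.5762, -0.2738, 0.067]
orientation: [3.141, -0.0, 0.003]
force: [-0.4, 0.1, -0.0]
opening: 0.0001
gripper_force: 0.0
```

Call:
play_rows(increments="0 -4 0 0 1;0 -8 0 0 1;0 -12 0 0 1;0 -16 0 0 1;0 -22 0 0 1;0 -30 0 0 1;0 -38 0 0 1;0.5 -48 0 0 1;0.5 -58 0 0 1;1 -68 0 0 1;1 -78 0 0 1;1 -88 0 0 1;1 -98 0 0 1;1.5 -108 0 0 1;1.5 -118 0 0 1;1.5 -128 0 0 1;2 -138 0 0 1;2 -146 0 0 1;2 -152 0 0 1;2 -157 0 0 1")

```text
t: 14.0
tool_pos: [0.5771, -0.1162, 0.065]
orientation: [-3.141, 0.001, 0.0]
force: [-0.3, -1.8, -0.5]
opening: 0.0009
gripper_force: 0.7
```

```bash
python3 - <<'E'
from h import *
st(); a=robot.read_camera("scene"); b=robot.read_camera("top")
for q in "scene","top":
  for k in "coupler_a_mid","carton","bay_home": print(k,[(np.round(d["centre"],4),round(d["conf"],2)) for d in robot.landmark_of(q,k)])
cv2.imwrite("pics/hh.png",np.hstack([cv2.resize(a[140:280,190:390],None,fx=2,fy=2),cv2.resize(b[130:270,250:450],None,fx=2,fy=2)]))
E
```

```text
t 14.0 tcp [ 0.5771 -0.1162  0.065 ] xdir -0.03 R22 -1.0 F [-0.3 -1.8 -0.5] open 0.0009 g 0.7
coupler_a_mid [(array([ 0.5816, -0.0134,  0.0925]), 0.7), (array([ 0.4199,  0.194 , -0.0017]), 0.46)]
carton [(array([ 0.5768, -0.0148,  0.0486]), 0.84)]
bay_home [(array([0.5821, 0.2509, 0.0498]), 0.93)]
coupler_a_mid []
carton [(array([ 0.5767, -0.0136,  0.0514]), 0.84), (array([ 0.5786, -0.0139,  0.0954]), 0.32)]
bay_home [(array([0.5786, 0.2479, 0.0503]), 0.74)]
```

View pics/hh.png

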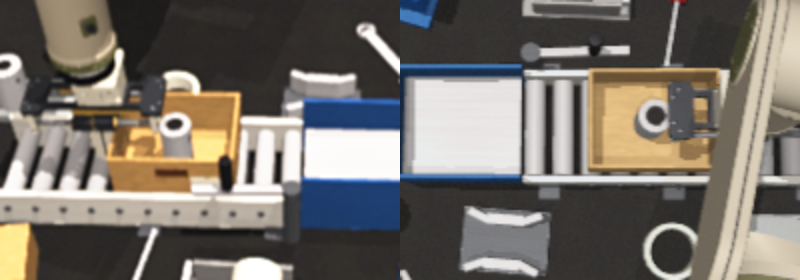

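The carton is midway along the line with the coupler upright in it, at about (655,115) in the right half. About 260 mm remain.

Call:
play_rows(increments="0 -5 -2 0 1;0.5 -11 -4 0 1;0.5 -19 -5 0 1;0.5 -28 -5 0 1;1 -38 -5 0 1;1 -49 -5 0 1;1 -61 -5 0 1;1 -73 -5 0 1;1 -86 -5 0 1;1.5 -99 -5 0 1;1.5 -112 -5 0 1;2 -125 -5 0 1;2 -138 -5 0 1;2 -151 -5 0 1;2 -164 -5 0 1;2.5 -177 -5 0 1;2.5 -189 -5 0 1;2.5 -199 -5 0 1;2.5 -208 -5 0 1;2.5 -215 -5 0 1")

```text
t: 16.4
tool_pos: [0.5796, 0.0988, 0.0699]
orientation: [3.141, -0.001, -0.001]
force: [0.7, -2.3, -2.0]
opening: 0.0007
gripper_force: 1.4
```

Call:
play_rows(increments="0 -5 0 0 1;0 -10 0 0 1;0 -14 0 0 1;0 -18 0 0 1;0 -22 0 0 1;0.5 -26 0 0 1;0.5 -30 0 0 1;0.5 -34 0 0 1;0.5 -37 0 0 1;0.5 -40 0 0 1;0.5 -40 0 0 1")

```text
t: 17.5
tool_pos: [0.5804, 0.1388, 0.0703]
orientation: [-3.141, 0.001, -0.0]
force: [0.3, -0.4, -0.5]
opening: 0.0006
gripper_force: 0.0
```

Call:
play_rows(increments="0 -2 0 0 1;0 -4 0 0 1;0 -6 0 0 1;0 -8 0 0 1;0 -9 0 0 1;0 -10 0 0 1;0 -10 0 0 1")

```text
t: 18.2
tool_pos: [0.58, 0.1444, 0.0704]
orientation: [3.136, -0.003, -0.003]
force: [-4.3, -21.5, 5.8]
opening: 0.0005
gripper_force: 10.7
```

21 N of resistance shows the carton is against the end wall. Backing off, rising and looking.

Call:
play_rows(increments="0 5 0 0 1;0 20 0 0 1;0 30 0 0 1;0 30 -40 0 1;0 30 -80 0 1;0 30 -130 0 1;0 60 -150 0 1;0 100 -150 0 1;0 130 -150 0 1;0 130 -150 0 1")

```text
t: 19.2
tool_pos: [0.5803, 0.0144, 0.2206]
orientation: [3.141, -0.007, 0.001]
force: [0.6, 0.4, 0.0]
opening: 0.0006
gripper_force: 0.0
```

```bash
python3 - <<'E'
from h import *
st(); print(np.round(robot.read_state()["q"],2)); a=robot.read_camera("scene"); b=robot.read_camera("top")
for q in "scene","top":
  for k in "coupler_a_mid","carton","bay_home","bar_knob","bar_hinge","line": print(k,[(np.round(d["centre"],4),round(d["conf"],2)) for d in robot.landmark_of(q,k)[:2]])
cv2.imwrite("pics/i.png",np.hstack([cv2.resize(a[150:290,250:430],None,fx=2.2,fy=2.2),cv2.resize(b[130:270,220:400],None,fx=2.2,fy=2.2)]))
E
```

```text
t 19.2 tcp [0.5803 0.0144 0.2206] xdir -0.25 R22 -1.0 F [0.6 0.4 0. ] open 0.0006 g 0.0
[-0.06  0.08  1.54 -0.    1.52  1.51]
coupler_a_mid [(array([ 0.296 , -0.2517,  0.0391]), 0.9), (array([0.5827, 0.2458, 0.0943]), 0.72)]
carton []
bay_home []
bar_knob [(array([0.6732, 0.0628, 0.1684]), 0.63)]
bar_hinge [(array([0.6688, 0.1511, 0.1065]), 0.55)]
line [(array([0.5778, 0.0477, 0.0021]), 0.83)]
coupler_a_mid [(array([0.582 , 0.2425, 0.0935]), 0.6), (array([ 0.2986, -0.2513,  0.042 ]), 0.52)]
carton [(array([0.5799, 0.2457, 0.048 ]), 0.67), (array([0.5786, 0.2479, 0.0913]), 0.53)]
bay_home []
bar_knob [(array([0.6717, 0.0695, 0.1667]), 0.7)]
bar_hinge [(array([0.6686, 0.1505, 0.1124]), 0.73)]
line [(array([ 0.5772,  0.0486, -0.0032]), 0.97)]
```

View pics/i.png

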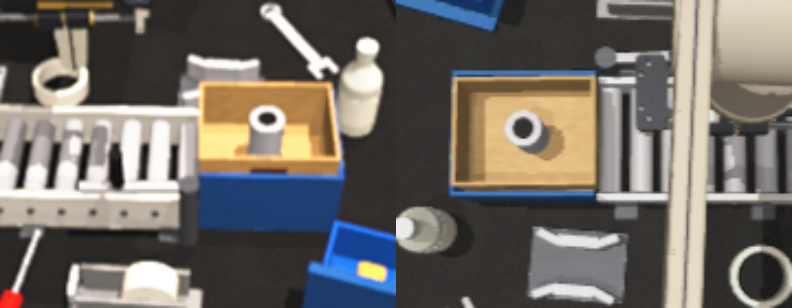

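The carton is home with the coupler upright inside at (522,128) in the right half. The bar lies along the far channel with its knob near (0.671, 0.066). Turning and going above the knob.

Call:
play_rows(increments="30 -17 0 -8 0.22;60 -34 0 -16 0.22;90.5 -51 0 -24 0.22;90.5 -51 0 -32 0.22;90.5 -51 0 -40 0.22;90.5 -51 0 -48 0.22;90.5 -51 0 -56 0.22;90.5 -51 0 -64 0.22;90.5 -51 0 -72 0.22;90.5 -51 0 -80 0.22;90.5 -51 0 -88 0.22;90.5 -51 0 -90 0.22;90.5 -51 0 -90 0.22;90.5 -51 0 -90 0.22")

```text
t: 21.3
tool_pos: [0.6708, 0.0691, 0.2201]
orientation: [-2.224, -2.219, 0.0]
force: [0.5, 0.3, -0.1]
opening: 0.0362
gripper_force: 0.0
```

```bash
python3 - <<'E'
from h import *
st(); a=robot.read_camera("scene");robot.read_camera("top")
for q in "scene","top":
  print([(np.round(d["centre"],4),round(d["conf"],2)) for d in robot.landmark_of(q,"bar_knob")[:2]])
print(delta([.671,.0655,.142]))
cv2.imwrite("pics/j.png",cv2.resize(a[150:290,210:390],None,fx=4,fy=4))
E
```

```text
t 21.3 tcp [0.6708 0.0691 0.2201] xdir 89.87 R22 -1.0 F [ 0.5  0.3 -0.1] open 0.0362 g 0.0
[(array([0.6706, 0.0648, 0.1663]), 0.86)]
[(array([0.6676, 0.0642, 0.167 ]), 0.55), (array([ 0.4628,  0.3827, -0.0011]), 0.33)]
[-3.6  0.2 78.1]
```

View pics/j.png

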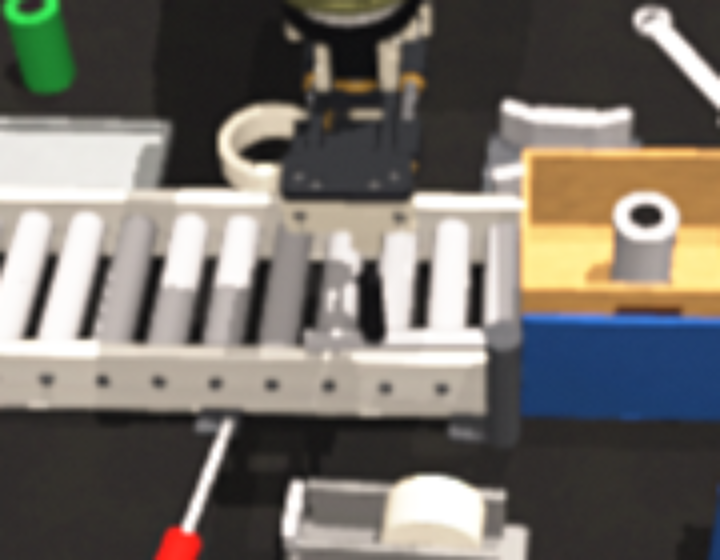

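The fingers are above the black knob, which shows at about (372,290). I'll lower them astride it.

Call:
play_rows(increments="-2 0 30 0 0.22;-2 0 55 0 0.22;-2 0 70 0 0.22;-2 0 78 0 0.22;-2 0 78 0 0.22;-2 0 78 0 0.22")

```text
t: 22.1
tool_pos: [0.6714, 0.0671, 0.1434]
orientation: [2.222, 2.22, 0.002]
force: [0.7, 0.2, -0.8]
opening: 0.0364
gripper_force: 0.0
```

```bash
python3 - <<'E'
from h import *
st()
s=robot.read_state(); R=cv2.Rodrigues(np.array(s["orientation"]))[0]
h=np.array([.6675,.150])
for th in np.radians([95,85,75,65,55,45,35,25,15,8,2,0,-3]):
  p=[*(h+.085*np.array([-np.cos(th),-np.sin(th)])),.142]; d=R.T@(np.array(p)-s["tool_pos"])*1000
  print(round(np.degrees(th)),d.round(1))
E
```

```text
t 22.1 tcp [0.6714 0.0671 0.1434] xdir 89.95 R22 -1.0 F [ 0.7  0.2 -0.8] open 0.0364 g 0.0
95 [-1.8  3.5  1.4]
85 [ -1.8 -11.4   1.4]
75 [  0.8 -25.9   1.3]
65 [  5.8 -39.9   1.3]
55 [ 13.2 -52.7   1.3]
45 [ 22.7 -64.1   1.3]
35 [ 34.1 -73.6   1.3]
25 [ 46.9 -81.    1.3]
15 [ 60.8 -86.1   1.2]
8 [ 71.  -88.2   1.2]
2 [ 79.9 -89.    1.2]
0 [ 82.8 -89.    1.2]
-3 [ 87.3 -88.9   1.2]
```

Call:
play_rows(increments="0 0 0 0 1;0 0 0 0 1;0 0 0 0 1;0 0 0 0 1", force=4)

```text
t: 22.5
tool_pos: [0.6713, 0.0671, 0.1431]
orientation: [2.222, 2.22, 0.002]
force: [-0.0, 0.1, 3.6]
opening: 0.0176
gripper_force: 4.0
```

Call:
play_rows(increments="0 0 0 0 0.48;0 0 0 0 0.48;-1 -11.5 0 5 0.48;0 -19 0 10 0.48;1 -26 0 15 0.48;3 -33 0 20 0.48;6 -40 0 25 0.48;9 -46.5 0 30 0.48;13 -52.5 0 35 0.48;17.5 -58.5 0 40 0.48;22.5 -64 0 45 0.48;28 -69 0 50 0.48;34 -73.5 0 55 0.48;40 -77.5 0 60 0.48;47 -81 0 65 0.48;54 -84 0 70 0.48;61 -86 0 75 0.48;67 -87.5 0 80 0.48;67 -87.5 0 80 0.48", force=20)

```text
t: 24.4
tool_pos: [0.583, 0.1347, 0.142]
orientation: [-3.13, -0.272, 0.0]
force: [0.0, 0.6, -0.9]
opening: 0.0241
gripper_force: 0.0
```

Call:
play_rows(increments="1 -5 0 5 0.48;2 -10 0 10 0.48;2.5 -14 0 10 0.48;3 -17 0 10 0.48;3.5 -19 0 10 0.48;3.5 -19 0 10 0.48")

```text
t: 25.0
tool_pos: [0.5835, 0.1536, 0.1421]
orientation: [-3.142, -0.002, -0.0]
force: [-0.6, -0.2, -0.8]
opening: 0.0243
gripper_force: 0.0
```

```bash
python3 - <<'E'
from h import *
st(); robot.read_camera("scene");robot.read_camera("top")
for q in "scene","top":
  print([(np.round(d["centre"],4),round(d["conf"],2)) for d in robot.landmark_of(q,"bar_knob")[:2]])
E
```

```text
t 25.0 tcp [0.5835 0.1536 0.1421] xdir 0.06 R22 -1.0 F [-0.6 -0.2 -0.8] open 0.0243 g 0.0
[(array([0.5869, 0.152 , 0.1692]), 0.82)]
[(array([0.5857, 0.1515, 0.1687]), 0.38)]
```

Call:
play_rows(increments="0 -1 0 0 0.48;0 -2 0 0 0.48;0 -3 0 0 0.48;0 -4 0 0 0.48;0 -5 0 0 0.48;0 -5 0 0 0.48")

```text
t: 25.8
tool_pos: [0.5837, 0.1542, 0.1421]
orientation: [3.135, -0.004, -0.001]
force: [-1.2, -18.7, 2.3]
opening: 0.0247
gripper_force: 9.0
```

The bar is hard against its stop. Backing off to centre and rising clear.

Call:
play_rows(increments="0 3 0 0 0.48;0 3 0 0 0.4;0 3 -20 0 0.4;0 3 -60 0 0.4;0 3 -110 0 0.4;0 50 -130 0 0.4;0 100 -130 0 0.4;-40 150 -130 0 0.4;-80 200 -130 0 0.4;-80 250 -130 0 0.4;-80 250 -130 0 0.4")

```text
t: 26.9
tool_pos: [0.5022, -0.0939, 0.2725]
orientation: [3.141, -0.003, 0.001]
force: [-0.1, 0.4, -0.0]
opening: 0.0276
gripper_force: 0.0
```

```bash
python3 - <<'E'
from h import *
st(); a=robot.read_camera("scene");b=robot.read_camera("top")
for q in "scene","top":
  for k in "coupler_a_mid","carton","bar_knob","bar_hinge": print(k,[(np.round(d["centre"],4),round(d["conf"],2)) for d in robot.landmark_of(q,k)[:3]])
cv2.imwrite("pics/k.png",np.hstack([cv2.resize(a[130:290,170:430],None,fx=1.5,fy=1.5),cv2.resize(b[130:290,220:480],None,fx=1.5,fy=1.5)]))
E
```

```text
t 26.9 tcp [ 0.5022 -0.0939  0.2725] xdir -0.12 R22 -1.0 F [-0.1  0.4 -0. ] open 0.0276 g 0.0
coupler_a_mid [(array([ 0.2977, -0.2511,  0.0394]), 0.89), (array([0.5819, 0.2491, 0.0943]), 0.69)]
carton [(array([0.5749, 0.2451, 0.0511]), 0.56)]
bar_knob [(array([0.5833, 0.1481, 0.1664]), 0.83), (array([ 0.416 ,  0.1976, -0.0023]), 0.58), (array([ 0.4062, -0.044 ,  0.0029]), 0.37)]
bar_hinge [(array([0.668 , 0.1511, 0.1063]), 0.87)]
coupler_a_mid [(array([ 0.2995, -0.25  ,  0.0405]), 0.86), (array([0.5841, 0.2479, 0.0965]), 0.8), (array([0.5841, 0.1523, 0.1709]), 0.54)]
carton [(array([0.5809, 0.2495, 0.0481]), 0.87)]
bar_knob [(array([0.584 , 0.1527, 0.1673]), 0.67)]
bar_hinge [(array([0.6664, 0.1501, 0.1121]), 0.92), (array([ 0.4121, -0.2503,  0.0027]), 0.71)]
```

View pics/k.png

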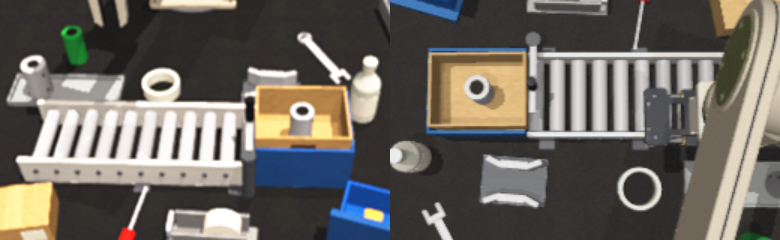

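The bar is shut straight across behind the carton. The carton is home with the coupler upright inside, and the oversize coupler is still in the tray.

```bash
python3 -c "
from plant import robot
print(robot.close_job())"
```

```text
the job is handed in; nothing more can be done
None
```

I handed the job in at about 27 s, and the hand-in returned no verdict: the 44 mm coupler passed the gauge and stands in the carton, the carton is home against the end wall, the bar is shut, and the 52 mm coupler stayed in its tray, judged oversize from its width in the picture and never tried in the gauge.

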